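# Clamp the glued block and keep the squeeze on

## Task

Stand the freshly glued wooden block on the bed of the bench clamp, between its two jaws with its glue lines parallel to the jaw faces, and let go of it. Then pump the clamp's trigger towards the handle, stroke by stroke, until the block is pinched and the sprung jaw pad is pushed about half-way in - never close to bottoming, which would crush the joint - and finish while holding the trigger squeezed. Move the jaw only with the trigger, and leave the jar and the wrench where they are.

Things in the scene. Friction and masses are not known exactly. Their poses are not given: they have to be found in the camera images.
- clamp: Grey trigger clamp fixed on the shelf, base plate 90 x 236 x 6 mm. Origin on the shelf surface; z up; the bar runs along y, 16 mm up; moving jaw towards +y; fixed jaw, trigger and handle towards -y. Head housing 34 mm wide, y -122 to 0 mm, 45 mm high. Bar tail reaches to y = -210 mm behind the head. Fixed jaw: face at y = 0 looking to +y, 44 mm wide, 14 mm thick, top 78 mm up.
- bed_centre (a point): Point on the bed surface between the jaws, 30 mm above the shelf, clamp frame x = 0, y = 30 mm; axes as the clamp. The bed is two rails along y from y = 0 to 106 mm, at x = -27..-13 and 13..27 mm, tops 30 mm up, the bar between them.
- handle_top (a point): Middle of the top end of the rigid upright handle, 150 mm above the shelf, clamp frame x = 0, y = -99 mm; axes as the clamp. The handle is 28 mm wide (x), from y = -104 to -94 mm, and is free above 45 mm.
- trigger_grip (a point): Point to pull on the trigger, mid-blade, 85 mm above the pivot. Pivot: clamp frame y = -60 mm, 45 mm up, axis along x. Released, the blade stands upright from y = -66 to -54 mm, 22 mm wide (x), top 148 mm above the shelf, and this point is at x = 0, y = -60 mm, 130 mm up.
- trigger_blade: The blade of the trigger (12 x 22 x 98 mm); origin on its pivot, z along the blade, y through its 12 mm thickness.
- trigger (a joint): 0 released, 0.24 rad fully squeezed to the handle (20 mm at the grip point, along clamp -y); springs back. Takes 8 to 13 N there. Trigger plus handle: 50 mm over outsides released, 30 mm squeezed. Ratchet: a full stroke draws the jaw about 7 mm (the first 4 to 8.5), its first fifth being idle; half strokes may draw nothing; the jaw stays as the trigger springs back.
- jaw (a joint): How far the moving jaw has been drawn in along the clamp's -y, m: 0 is wide open, 0.068 the end. With the pad not pressed its face is at clamp frame y = 90 mm minus this value.
- jaw_post: Upright post of the moving jaw, 36 mm wide (x), 14 mm thick, up to 77 mm above the shelf, its front face 22 mm behind the face of the unpressed pad. The post's origin coincides with the clamp's origin when the jaw value is 0 and moves with the jaw.
- pad (a joint): How far the sprung pad is pushed back into the moving jaw, m: 0 free, 0.007 half-way, 0.014 bottomed. Spring about 0.7 N per mm.
- pad_plate: The rubber plate of the pad, 32 mm wide (x), 6 mm thick, from 36 to 72 mm above the shelf; its origin coincides with the clamp's origin when jaw and pad values are 0.
- pad_face (a point): Middle of the pad's face that meets the block, 54 mm above the shelf.
- block: Loose laminated wooden block of three layers, 52 (x) x 36 (y) x 45 (z) mm, 60 g, standing on the shelf. Origin: centre of the underside. The glue lines are planes across its y axis, so y goes along the clamp's bar, either way round.
- jar: Closed glass jar with steel lid, 54 mm diameter, 72 mm high, bystander. Origin: centre of its underside.
- wrench: Steel pedal wrench, 210 mm long, lying flat, bystander.
Things that resemble listed ones, but are neither listed nor needed, are in the scene too. Of the things like the block, leave any that is pink or turquoise; of the rest the larger one is meant.

How it is judged:
By the outcome, as a careful person would: the job done as asked, in the order asked, and still so for the second after the job is handed in, while the arm keeps its last pose, push and grip.
It also fails if it takes over 48 s, if anything falls off the work surface, if the arm or the gripper's body presses on something with over 40 N, if the wrist force passes 120 N, or if a joint passes its speed limit or range.

## Robot

A 6-joint arm with a two-finger parallel gripper is mounted at the origin on the work surface. World frame = base frame: x ahead of the robot, y to its left, z up, the work surface at z = 0. Lengths are in m, angles in rad, forces in N, time in s.
With the tool pointing down it reaches from about 0.4 to 0.825 m from the base axis. Payload 7 kg.
Tool frame: the origin (TCP) lies at the very end of the fingers, on their centre line; the grasp point (between the pads) lies 19 mm behind it; z points along the fingers, y is the direction in which the jaws open and shut (so a half turn about z gives the same grasp; the last joint's range is limited). The gripper opens to 85 mm and grips with 20 to 120 N. Pads are 22 mm wide; open, the fingers measure 114 mm over their backs; the gripper's body (76 mm by 85 mm) begins 54 mm behind the grasp point. The pads swing forward as they close: fully open they stand 13 mm farther back than shut.
Start: joints at [-1.022, 0.359, 0.012, 0, -1.224, -0.288], TCP at [0.174, -0.652, 0.231] pointing down, gripper open.
Joint ranges: [-3.07, 3.07], [-1.43, 2.12], [-1.02, 1.25], [-3.03, 1.67], [-3.05, -0], [-3.03, 3.03]. Speed limits (rad/s): [2.39, 2.39, 3.01, 3.14, 3.14, 3.14].

## Interface

Orientations are given as [roll, pitch, yaw] about the fixed x, y, z axes, in that order (R = Rz(yaw) Ry(pitch) Rx(roll)).
In Python, from rig import read_state, cams, ticket, models gives the robot as it stands.
- The arm moves only by the tool send_rows, never from a script. Its argument "steps" is a list that holds one entry, the list of rows, each a list of 7 numbers: the shift along the tool's x, y, z in mm, then the turn, a rotation vector about the tool's x, y, z in degrees, then the opening, from -1 (shut) to 1 (fully open). In form: [[[x, y, z, wx, wy, wz, grip], ...]]. A call has 1 to 20 rows; each row is the pose to reach, as a shift and turn from the pose commanded when the call began, along the tool's axes at that moment; what a row does not reach only later rows make up. A row lasts 1/12 s, in which the tool goes at most 41.7 mm and 7.16 degrees, less where a joint would pass 70% of its speed; a pose out of reach is approached as far as the arm can. A call with a gripper value outside its range is refused whole. The fingers move at their own pace and stop on an object; "squeeze" is the grip in N (left out, the last holds). Time passes only in rows, so rows that repeat a pose let the fingers close. It gives the time, the measured TCP pose, the force and the opening at its end, in the units of the state.
- read_state(): the state, without advancing time (a new reading comes with each control period).
- cams.snapshot(name): name is "side" or "top" or "wrist"; returns the picture (480x640x3 uint8, red, green, blue); there is no depth.
- cams.calibration(name): a dict with "vertical_fov" (degrees; the focal length in pixels is half the picture's height over the tangent of half this angle, whatever the lens; pixels are square), "cx", "cy" (the principal point, pixels), "pose" (4x4, takes a point from camera to world coordinates). Camera axes: x right, y down, z forward; pixel columns grow to the right and rows downward; lengths in m; the calibration is good to about 2 mm. A picture is of the moment at which its call begins: read the wrist's pose just before it. calibration takes no time and is no camera call; for the wrist camera it gives the pose at the moment of the call.
- ticket.close_job(): hands the job in, once; it reports no verdict.
Trained networks look in the newest picture that a camera, given by its name, has taken for a name from the list of things; names that differ only in an ending like _2 or _b are one class to them, and where a whole thing is asked for, a point or a joint stands for the part that bears it (a point fixed in the world has none). Each returns a list of dicts, best first, with "p" (0 to 1); they miss things now and then, are a little off and sometimes report something else, mostly with a low value. They report only what shows in the picture. A call takes as long as a camera call. They do not tell look-alikes from the thing itself.
- models.recognise(camera, target): "location" ([x, y, z] in m, in world coordinates, good to about 4 mm: the middle of the surface that is visible of it).
- models.masks_of(camera, target): "region" (480x640 bool, what is visible of it).
- models.place_of(camera, target): "location" ([x, y, z] in m, in world coordinates, good to about 4 mm: a listed point, or the origin of a listed thing).
The state is a dict: "clock": time; "qpos": joint angles; "qd": joint speeds; "joint_torque": joint torques, N m; "tcp_pos": TCP position; "tool_rot": TCP orientation; "wrist_force": force on the tool from outside, world axes, zero at the start; "moment": the same for the moment, N m; "opening": finger opening in m.
Only numpy, scipy, OpenCV 4.12 (cv2) and the standard library are available. Lean on these libraries where they do the work, as an engineer would, in place of code of your own. Each camera call takes 0.05 s, during which the arm holds its last target.

## Working session

There is one attempt and no reset: what is moved stays moved. The work goes in short steps, Python scripts to look and compute and a tool call to move; the robot and the scene stay as the last step left them, time stands still between calls to the robot, and variables do not carry over. Pictures are saved under pics/ and viewed, and the job is handed in when it is done.

Besides the shell and the picture viewer there is one more tool, called after ">>>" as name(argument=value, ...) on one line, values as JSON. send_rows: Moves the arm, as the interface text tells. Its arguments: {"type":"object","properties":{"steps":{"type":"array"},"squeeze":{"type":"number"}},"required":["steps"]}

```bash
ls; mkdir -p pics
python3 - <<'E'
from rig import read_state, cams, ticket, models
import cv2
s=read_state(); print(s)
for n in ['side','top','wrist']:
    im=cams.snapshot(n); cv2.imwrite(f'pics/a_{n}.png',im[:,:,::-1])
    c=cams.calibration(n); print(n,c)
    for t in ['block','clamp','jar','wrench','bed_centre','handle_top','trigger_grip','jaw_post']:
        try: print(n,t,[(round(d['p'],2),[round(float(v),3) for v in d['location']]) for d in models.place_of(n,t)])
        except Exception as e: print(n,t,e)
print(read_state()['clock'])
E
```

```text
pics
{'clock': 0.0, 'qpos': array([-1.02187255e+00,  3.59387663e-01,  1.10456967e-02, -3.80853172e-04,
       -1.22412236e+00, -2.88125705e-01]), 'qd': array([ 0.00062335,  0.00035647, -0.00136563,  0.00087366, -0.00082941,
       -0.00052012]), 'joint_torque': array([ 2.94888559e-04, -5.83322418e+01,  2.93404949e+01,  6.93641156e+00,
       -6.31972842e-03,  3.81106202e-05]), 'tcp_pos': array([ 0.17391616, -0.6516898 ,  0.23035194]), 'tool_rot': array([ 3.13989167e+00, -1.30756229e-04, -2.88092418e+00]), 'wrist_force': array([-1.07256752, -0.43591133,  0.40806697]), 'moment': array([-0.04958217, -0.02014615,  0.00369285]), 'opening': 0.08510539025591599}
side {'vertical_fov': 47.489438905163524, 'cx': 324.61957946597056, 'cy': 234.6146127523499, 'pose': array([[-0.8903733 , -0.22574582,  0.39531534,  0.10613164],
       [-0.45505774,  0.46532763, -0.75920528,  0.80536963],
       [-0.01256373, -0.85586741, -0.51704268,  0.6747756 ],
       [ 0.        ,  0.        ,  0.        ,  1.        ]])}
side block [(0.94, [0.59, 0.221, 0.001]), (0.8, [0.551, 0.303, 0.003]), (0.8, [0.547, 0.3
[... 1058 characters left out ...]
top handle_top [(0.75, [0.619, -0.157, 0.153])]
top trigger_grip [(0.68, [0.615, -0.115, 0.127])]
top jaw_post []
wrist {'vertical_fov': 67.90235895853779, 'cx': 325.4725219794519, 'cy': 239.07236839659964, 'pose': array([[-2.58592023e-01,  9.24237251e-01,  2.80919329e-01,
         1.01153263e-01],
       [ 9.65986622e-01,  2.47383562e-01,  7.53074995e-02,
        -6.70737601e-01],
       [ 1.07172097e-04,  2.90838233e-01, -9.56772236e-01,
         3.74103337e-01],
       [ 0.00000000e+00,  0.00000000e+00,  0.00000000e+00,
         1.00000000e+00]])}
wrist block []
wrist clamp []
wrist jar []
wrist wrench []
wrist bed_centre []
wrist handle_top []
wrist trigger_grip []
wrist jaw_post []
1.35
```

View pics/a_side.png

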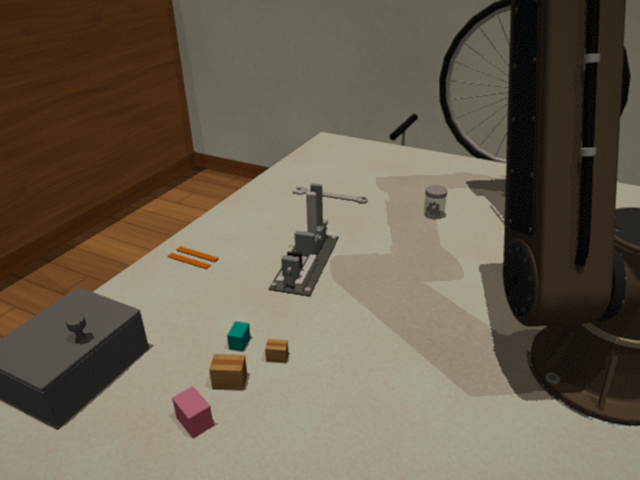

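View pics/a_top.png

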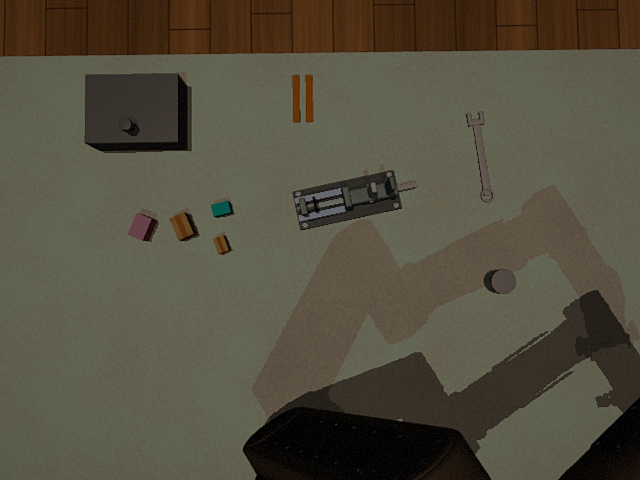

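Side picture: wooden candidates at (228,372) large and (277,350) small, with pink and turquoise decoys; clamp at (310,260). Next: magnified crops.

Run:
```python
import cv2,numpy as np
a=cv2.imread('pics/a_top.png'); b=cv2.imread('pics/a_side.png')
c1=cv2.resize(a[195:260,120:240],None,fx=5,fy=5,interpolation=cv2.INTER_CUBIC)
cv2.imwrite('pics/b1.png',c1)
c2=cv2.resize(a[155:240,280:425],None,fx=5,fy=5,interpolation=cv2.INTER_CUBIC); cv2.imwrite('pics/b2.png',c2)
c3=cv2.resize(b[170:400,200:350],None,fx=2.6,fy=2.6,interpolation=cv2.INTER_CUBIC); cv2.imwrite('pics/b3.png',c3)
```

```text
(no output)
```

View pics/b1.png

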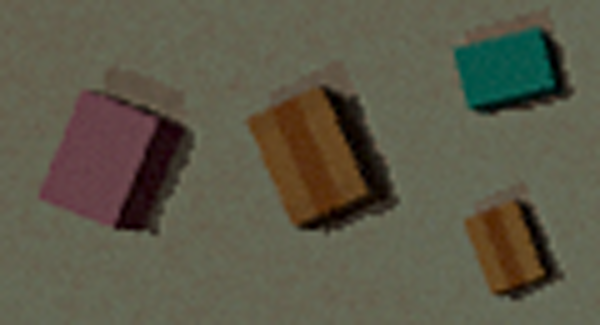

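View pics/b2.png

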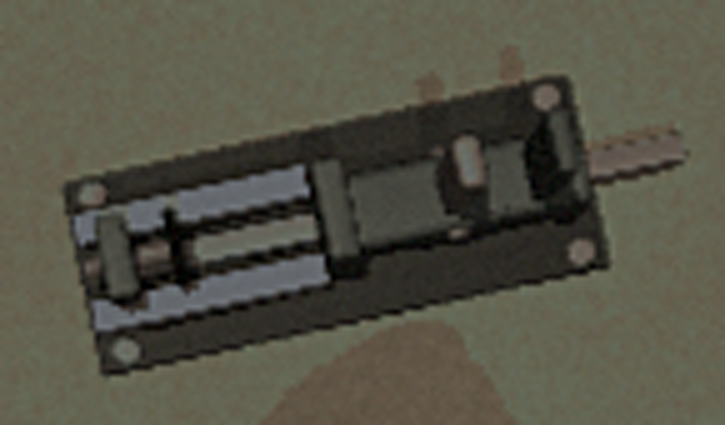

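View pics/b3.png

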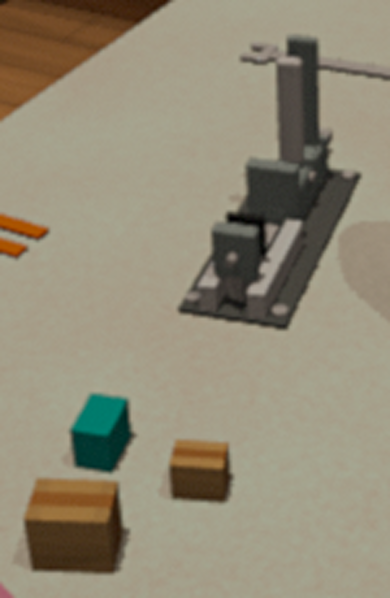

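```bash
cat > h.py <<'E'
from rig import read_state, cams, ticket, models
import numpy as np, cv2
from scipy.spatial.transform import Rotation as R
def ray(cal,uv):
    f=240/np.tan(np.radians(cal['vertical_fov']/2)); P=cal['pose']
    d=np.array([(uv[0]-cal['cx'])/f,(uv[1]-cal['cy'])/f,1.]); return P[:3,3],P[:3,:3]@d
def at_z(cal,uv,z):
    o,d=ray(cal,uv); return o+d*(z-o[2])/d[2]
def proj(cal,p):
    f=240/np.tan(np.radians(cal['vertical_fov']/2)); P=cal['pose']
    q=P[:3,:3].T@(np.asarray(p)-P[:3,3]); return np.array([cal['cx']+f*q[0]/q[2],cal['cy']+f*q[1]/q[2]])
def cmd(pos,yaw,pos0=None,rot0=None):
    """shift mm in tool axes + rotvec deg from measured pose to tool-down pose"""
    s=read_state(); p0=s['tcp_pos'] if pos0 is None else np.array(pos0); R0=R.from_euler('xyz',s['tool_rot'] if rot0 is None else rot0)
    d=R0.inv().apply(np.array(pos)-p0)*1000
    Rt=R.from_euler('xyz',[np.pi,0,yaw]); w=np.degrees((R0.inv()*Rt).as_rotvec())
    return np.round(d,1),np.round(w,2)
E
python3 - <<'E'
from h import *
c=cams.calibration('top')
P=np.array([[65,185],[568,75],[608,265],[103,375]])/5+[280,155]-0.4
W=np.array([at_z(c,p,.006) for p in P]);print(W)
m=W.mean(0); d=(W[0]+W[3]-W[1]-W[2]);print(m,np.linalg.norm(d)/2,'yaw',np.degrees(np.arctan2(-d[0],d[1])))
B=np.array([[247,122],[323,87],[370,190],[302,228]])/5+[120,195]-.4
W=np.array([at_z(c,p,.045) for p in B]);print(W.mean(0)); d=W[2]+W[3]-W[0]-W[1]; print('block x ang',np.degrees(np.arctan2(d[1],d[0])),np.linalg.norm(d)/2)
e=W[1]+W[2]-W[0]-W[3];print(np.degrees(np.arctan2(e[1],e[0])),np.linalg.norm(e)/2)
phi=np.radians(11);print(cmd([.604,-.03,.28],phi-np.pi))
E
```

```text
[[ 0.62653347  0.06114479  0.006     ]
 [ 0.67369409 -0.16822256  0.006     ]
 [ 0.5866182  -0.18445326  0.006     ]
 [ 0.5399733   0.04495056  0.006     ]]
[ 0.60670477 -0.06164512  0.006     ] 0.23413162607247717 yaw 11.556050707535865
[0.54936475 0.30299871 0.045     ]
block x ang -154.19604843215967 0.051347674065096015
-63.672839219948806 0.0351300517343002
(array([-575.9,  490.3,  -48.7]), array([ 0.  , -0.  ,  3.94]))
```

Run:
```python
from h import *
print(cmd([.60,-.05,.225],np.radians(11.5)-np.pi))
```

```text
(array([-566.8,  472. ,    6.3]), array([ 0.  , -0.  ,  3.44]))
```

>>> send_rows(steps=[[[-567, 472, 6, 0, 0, 3.4, 1], [-567, 472, 6, 0, 0, 3.4, 1], [-567, 472, 6, 0, 0, 3.4, 1], [-567, 472, 6, 0, 0, 3.4, 1], [-567, 472, 6, 0, 0, 3.4, 1], [-567, 472, 6, 0, 0, 3.4, 1], [-567, 472, 6, 0, 0, 3.4, 1], [-567, 472, 6, 0, 0, 3.4, 1], [-567, 472, 6, 0, 0, 3.4, 1], [-567, 472, 6, 0, 0, 3.4, 1], [-567, 472, 6, 0, 0, 3.4, 1], [-567, 472, 6, 0, 0, 3.4, 1], [-567, 472, 6, 0, 0, 3.4, 1], [-567, 472, 6, 0, 0, 3.4, 1], [-567, 472, 6, 0, 0, 3.4, 1], [-567, 472, 6, 0, 0, 3.4, 1], [-567, 472, 6, 0, 0, 3.4, 1], [-567, 472, 6, 0, 0, 3.4, 1], [-567, 472, 6, 0, 0, 3.4, 1], [-567, 472, 6, 0, 0, 3.4, 1]]])

```text
clock: 3.02
tcp_pos: [0.6007, -0.0484, 0.2247]
tool_rot: [3.142, -0.001, -2.938]
wrist_force: [-0.2, -0.8, -0.1]
opening: 0.0853
```

Run:
```python
from h import *
c=cams.calibration('wrist'); im=cams.snapshot('wrist'); cv2.imwrite('pics/c1.png',im[:,:,::-1]); np.save('c1.npy',np.r_[c['pose'].ravel(),c['cx'],c['cy'],c['vertical_fov']])
for t in ['clamp','bed_centre','handle_top','trigger_grip','jaw_post','pad_face']:
    print(t,[(round(d['p'],2),[round(float(v),3) for v in d['location']]) for d in models.place_of('wrist',t)])
print(read_state()['tcp_pos'])
```

```text
clamp [(0.85, [0.604, -0.054, 0.004])]
bed_centre [(0.93, [0.596, -0.024, 0.03]), (0.4, [0.615, -0.11, 0.044])]
handle_top [(0.83, [0.623, -0.15, 0.147])]
trigger_grip [(0.7, [0.618, -0.113, 0.132])]
jaw_post []
pad_face [(0.6, [0.593, 0.01, 0.054])]
[ 0.59979319 -0.05080196  0.2257014 ]
```

View pics/c1.png

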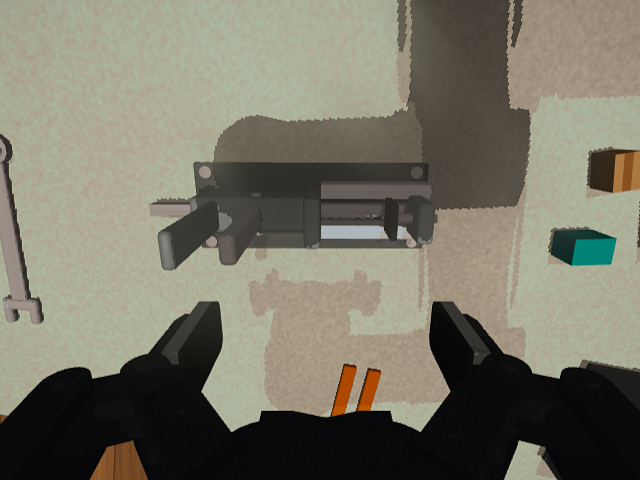

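```bash
cat >> h.py <<'E'
def loadcal(f):
    a=np.load(f); return dict(pose=a[:16].reshape(4,4),cx=a[16],cy=a[17],vertical_fov=a[18])
def cl2w(p,x0,y0,phi):
    p=np.asarray(p,float); c,s=np.cos(phi),np.sin(phi)
    return np.array([x0+c*p[0]-s*p[1],y0+s*p[0]+c*p[1],p[2]])
def box(cal,im,b,pose,col,S,off):
    x0,x1,y0,y1,z0,z1=b
    V=[(x,y,z) for x in(x0,x1) for y in(y0,y1) for z in(z0,z1)]
    q=[proj(cal,cl2w(v,*pose)) for v in V]
    for i in range(8):
        for j in range(i):
            if bin(i^j).count('1')==1:
                a,b=[tuple(int(round(t)) for t in ((q[k]-off+.5)*S)) for k in (i,j)]
                cv2.line(im,a,b,col,1)
E
cat > ov.py <<'E'
from h import *
import sys
def overlay(img,cal,pose,jaw,out,off,size,S):
    im=cv2.imread(img); o=np.array(off)
    im=cv2.resize(im[off[1]:off[1]+size[1],off[0]:off[0]+size[0]],None,fx=S,fy=S,interpolation=cv2.INTER_CUBIC)
    raw=im.copy(); im=cv2.convertScaleAbs(im,alpha=1.5)
    for b,c in [((-.045,.045,-.118-.0,.118,0,.006),(0,255,255)),((-.022,.022,-.014,0,.045,.078),(0,0,255)),((-.014,.014,-.104,-.094,.045,.150),(0,255,0)),((-.011,.011,-.066,-.054,.045,.148),(255,255,0)),((-.027,-.013,0,.106,.03,.03),(255,0,255)),((.013,.027,0,.106,.03,.03),(255,0,255)),((-.018,.018,.112-jaw,.126-jaw,.03,.077),(255,128,0)),((-.016,.016,.09-jaw,.096-jaw,.036,.072),(0,128,255))]:
        box(cal,im,b,pose,c,S,o)
    cv2.imwrite(out,im)
E
python3 - <<'E'
from ov import *
cal=loadcal('c1.npy')
overlay('pics/c1.png',cal,(.6035,-.053,np.radians(11.5)),.028,'pics/c2.png',(145,140),(305,145),2.6)
E
```

```text
(no output)
```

View pics/c2.png

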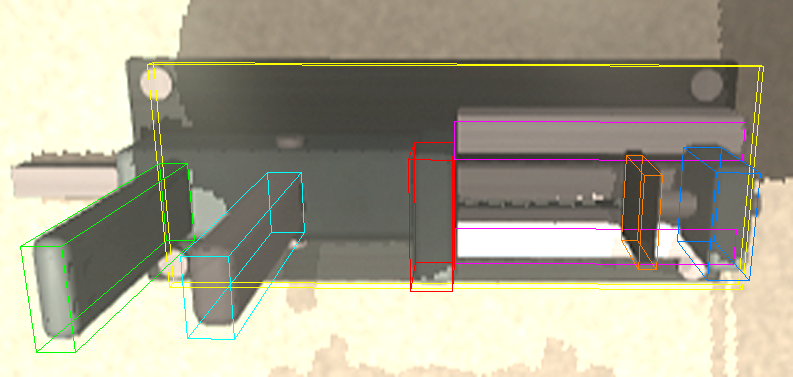

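Run:
```python
from h import *
print(cmd([.549,.303,.14],np.radians(-64.1)))
```

```text
(array([-20.5, 356.8,  85.7]), array([-3.0000e-02,  2.0000e-02, -1.0443e+02]))
```

>>> send_rows(steps=[[[-20, 357, 40, 0, 0, -104.4, 1], [-20, 357, 40, 0, 0, -104.4, 1], [-20, 357, 86, 0, 0, -104.4, 1], [-20, 357, 86, 0, 0, -104.4, 1], [-20, 357, 86, 0, 0, -104.4, 1], [-20, 357, 86, 0, 0, -104.4, 1], [-20, 357, 86, 0, 0, -104.4, 1], [-20, 357, 86, 0, 0, -104.4, 1], [-20, 357, 86, 0, 0, -104.4, 1], [-20, 357, 86, 0, 0, -104.4, 1], [-20, 357, 86, 0, 0, -104.4, 1], [-20, 357, 86, 0, 0, -104.4, 1], [-20, 357, 86, 0, 0, -104.4, 1], [-20, 357, 86, 0, 0, -104.4, 1], [-20, 357, 86, 0, 0, -104.4, 1], [-20, 357, 86, 0, 0, -104.4, 1], [-20, 357, 86, 0, 0, -104.4, 1]]])

```text
clock: 4.78
tcp_pos: [0.5485, 0.3034, 0.1395]
tool_rot: [-3.141, 0.0, -1.121]
wrist_force: [-0.6, 0.1, -0.1]
opening: 0.0853
```

Run:
```python
from h import *
s=read_state();print(s['clock'],s['tcp_pos'],np.degrees(s['tool_rot']),s['qpos'])
c=cams.calibration('wrist'); im=cams.snapshot('wrist'); cv2.imwrite('pics/d1.png',im[:,:,::-1]); np.save('d1.npy',np.r_[c['pose'].ravel(),c['cx'],c['cy'],c['vertical_fov']])
for d in models.place_of('wrist','block'): print(d['p'],np.round(d['location'],4))
for k,d in enumerate(models.masks_of('wrist','block')):
    m=d['region'].astype(np.uint8); cn=max(cv2.findContours(m,0,2)[0],key=cv2.contourArea); print(d['p'],m.sum(),cv2.boundingRect(cn),cv2.approxPolyDP(cn,4,True).reshape(-1,2).tolist())
```

```text
4.7833 [0.54849887 0.30340062 0.13952873] [-1.79980415e+02  7.80127485e-03 -6.42474979e+01] [ 8.16230646e-01  3.50886795e-01 -2.21011534e-01 -5.38406157e-06
 -9.98530084e-01 -3.66761802e-01]
0.94 [ 0.5873  0.2225 -0.003 ]
0.86 [ 5.505e-01  3.938e-01 -3.000e-04]
0.67 [ 5.479e-01  3.012e-01 -5.000e-04]
0.66 [ 0.5065  0.2141 -0.0007]
0.98 2169 (398, 136, 64, 41) [[401, 138], [398, 168], [455, 176], [459, 141]]
0.79 4529 (290, 204, 76, 64) [[294, 207], [291, 265], [361, 266], [365, 217], [359, 207]]
0.65 4674 (235, 285, 82, 94) [[275, 285], [247, 310], [235, 337], [282, 378], [313, 353], [316, 324]]
0.58 2714 (304, 65, 53, 72) [[316, 65], [304, 127], [341, 136], [356, 75]]
```

View pics/d1.png

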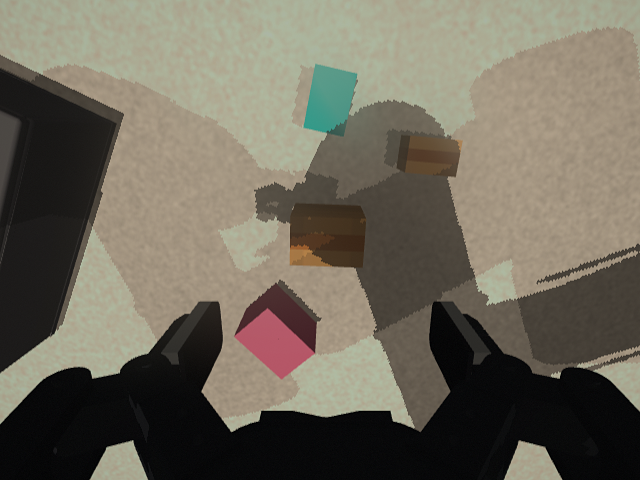

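Run:
```python
from h import *
cal=loadcal('d1.npy'); im=cv2.imread('pics/d1.png'); off=np.array([260,180]);S=6
a=cv2.convertScaleAbs(cv2.resize(im[180:280,260:390],None,fx=S,fy=S,interpolation=cv2.INTER_CUBIC),alpha=1.6)
box(cal,a,(-.026,.026,-.018,.018,0,.045),(.549,.303,np.radians(25.9)),(0,255,255),S,off)
cv2.imwrite('pics/d2.png',a)
```

```text
(no output)
```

View pics/d2.png

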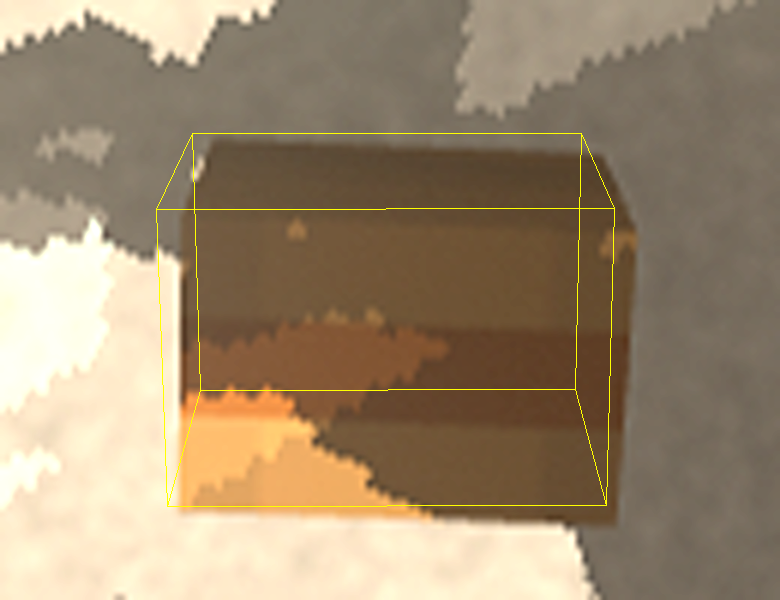

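>>> send_rows(steps=[[[-1.6, 2, 0, 0, 0, 1.8, 1], [-1.6, 2, 35, 0, 0, 1.8, 1], [-1.6, 2, 70, 0, 0, 1.8, 1], [-1.6, 2, 105, 0, 0, 1.8, 1], [-1.6, 2, 128, 0, 0, 1.8, 1], [-1.6, 2, 134, 0, 0, 1.8, 1], [-1.6, 2, 134, 0, 0, 1.8, 1], [-1.6, 2, 134, 0, 0, 1.8, -1], [-1.6, 2, 134, 0, 0, 1.8, -1], [-1.6, 2, 134, 0, 0, 1.8, -1], [-1.6, 2, 134, 0, 0, 1.8, -1], [-1.6, 2, 134, 0, 0, 1.8, -1], [-1.6, 2, 134, 0, 0, 1.8, -1]]], squeeze=30)

```text
clock: 6.02
tcp_pos: [0.5469, 0.3055, 0.0075]
tool_rot: [-3.138, 0.001, -1.149]
wrist_force: [-0.7, 0.2, 7.5]
opening: 0.0517
```

Run:
```python
from h import *
s=read_state();print(s['clock'],s['tcp_pos'],np.degrees(s['tool_rot']),s['opening'],s['wrist_force'])
im=cams.snapshot('wrist'); cv2.imwrite('pics/e1.png',im[:,:,::-1])
```

```text
6.0167 [0.54693394 0.30546083 0.00748092] [-1.79799081e+02  5.95773183e-02 -6.58340223e+01] 0.05170230403379012 [-0.7381996   0.19486589  7.51383738]
```

View pics/e1.png

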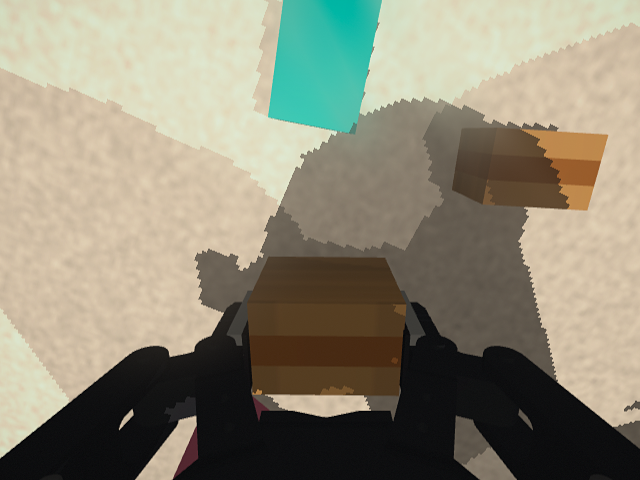

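Run:
```python
from h import *
c=cams.calibration('wrist'); s=read_state()
R0=R.from_euler('xyz',s['tool_rot'])
for uv in [(325,302),(325,395)]:
    p=at_z(c,uv,.045); print(np.round(R0.inv().apply(p-s['tcp_pos'])*1000,1))
print(cmd([.597,-.0285,.14],np.radians(-78.5)))
```

```text
[ 19.8   0.7 -37.5]
[-16.8   0.7 -37.5]
(array([ 325.1,   90.6, -133.2]), array([-0.19,  0.08, 12.67]))
```

>>> send_rows(steps=[[[0, 0, -30, 0, 0, 0, -1], [0, 0, -70, 0, 0, 0, -1], [0, 0, -105, 0, 0, 0, -1], [10, 3, -135, 0, 0, 2, -1], [45, 12, -135, 0, 0, 6, -1], [85, 23, -135, 0, 0, 12.6, -1], [125, 34, -135, 0, 0, 12.6, -1], [165, 45, -135, 0, 0, 12.6, -1], [205, 57, -135, 0, 0, 12.6, -1], [245, 68, -135, 0, 0, 12.6, -1], [280, 78, -135, 0, 0, 12.6, -1], [310, 86, -135, 0, 0, 12.6, -1], [325, 90.5, -135, 0, 0, 12.6, -1], [325, 90.5, -135, 0, 0, 12.6, -1], [325, 90.5, -135, 0, 0, 12.6, -1]]])

```text
clock: 7.32
tcp_pos: [0.5961, -0.0302, 0.1408]
tool_rot: [-3.141, 0.0, -1.372]
wrist_force: [-0.8, 0.5, -0.7]
opening: 0.052
```

Run:
```python
from h import *
s=read_state();print(s['clock'],s['tcp_pos'],np.degrees(s['tool_rot']),s['opening'],s['wrist_force'],s['qpos'])
for n in ['wrist','side']:
    im=cams.snapshot(n)
    if n=='side': im=cv2.resize(im[130:330,200:400],None,fx=3,fy=3,interpolation=cv2.INTER_CUBIC)
    cv2.imwrite(f'pics/f_{n}.png',im[:,:,::-1])
```

```text
7.3167 [ 0.59608683 -0.03016409  0.14084242] [-1.79954915e+02  1.32621485e-02 -7.85942896e+01] 0.0519959699411932 [-0.7756149   0.4846225  -0.73727316] [ 2.76486379e-01  3.04153014e-01 -2.87621724e-01 -2.04840026e-04
 -9.78219169e-01 -7.73049349e-02]
```

View pics/f_wrist.png

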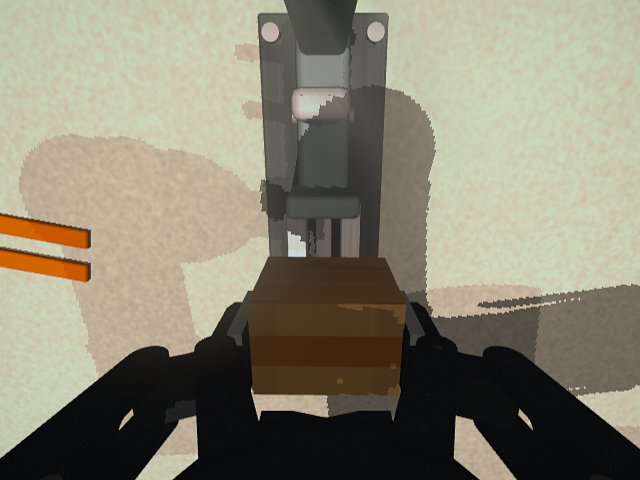

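View pics/f_side.png

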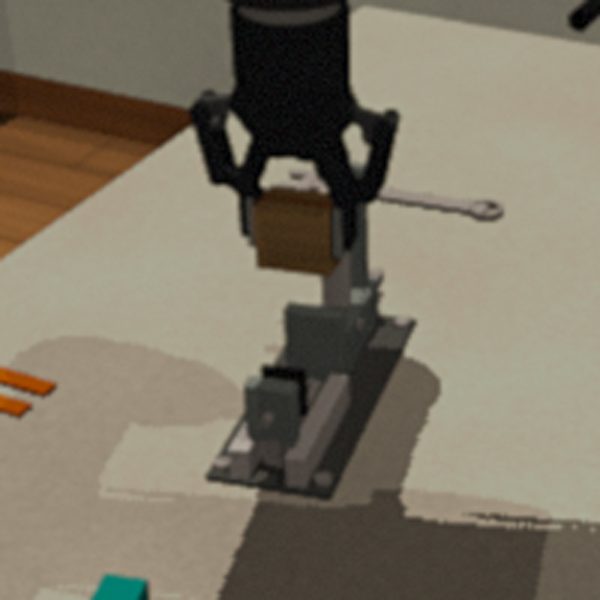

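Run:
```python
from h import *
c=cams.calibration('wrist'); s=read_state()
R0=R.from_euler('xyz',s['tool_rot'])
for uv,z in [((323.5,218),.078),((323.5,195),.078),((320,104),.148),((327,302),.178),((327,394),.178),((287,206),.078),((360,206),.078),((258,13),.006),((387,13),.006)]:
    p=at_z(c,uv,z); print(uv,np.round(R0.inv().apply(p-s['tcp_pos'])*1000,1))
```

```text
(323.5, 218) [24.  -0.1 62.7]
(323.5, 195) [37.7 -0.1 62.7]
(320, 104) [82.6 -1.  -7.3]
(327, 302) [ 19.9   1.5 -37.3]
(327, 394) [-16.4   1.6 -37.3]
(287, 206) [ 31.2 -21.5  62.7]
(360, 206) [31.2 21.3 62.7]
(258, 13) [150.1 -44.9 134.7]
(387, 13) [150.2  43.  134.7]
```

>>> send_rows(steps=[[[-1.5, -1, 20, 0, 0, 0, -1], [-1.5, -1, 45, 0, 0, 0, -1], [-1.5, -1, 70, 0, 0, 0, -1], [-1.5, -1, 88, 0, 0, 0, -1], [-1.5, -1, 96, 0, 0, 0, -1], [-1.5, -1, 100, 0, 0, 0, -1], [-1.5, -1, 102, 0, 0, 0, -1], [-1.5, -1, 102, 0, 0, 0, -1], [-1.5, -1, 102, 0, 0, 0, -1]]])

```text
clock: 8.17
tcp_pos: [0.5976, -0.0271, 0.0394]
tool_rot: [-3.14, -0.0, -1.369]
wrist_force: [0.3, -0.0, -0.6]
opening: 0.0519
```

Run:
```python
from h import *
s=read_state();print(s['clock'],s['tcp_pos'],np.degrees(s['tool_rot']),s['opening'],s['wrist_force'],s['qpos'])
for n in ['wrist','side']:
    im=cams.snapshot(n)
    if n=='side': im=cv2.resize(im[130:330,200:400],None,fx=3,fy=3,interpolation=cv2.INTER_CUBIC)
    cv2.imwrite(f'pics/g_{n}.png',im[:,:,::-1])
```

```text
8.1667 [ 0.59761645 -0.02710982  0.03944263] [-1.79898810e+02 -2.19679186e-03 -7.84272024e+01] 0.051887536383990115 [ 0.2565493  -0.04243009 -0.61883118] [ 2.81160467e-01  4.20725252e-01 -3.87552102e-01  2.58035967e-04
 -7.60761463e-01 -7.93637529e-02]
```

View pics/g_wrist.png

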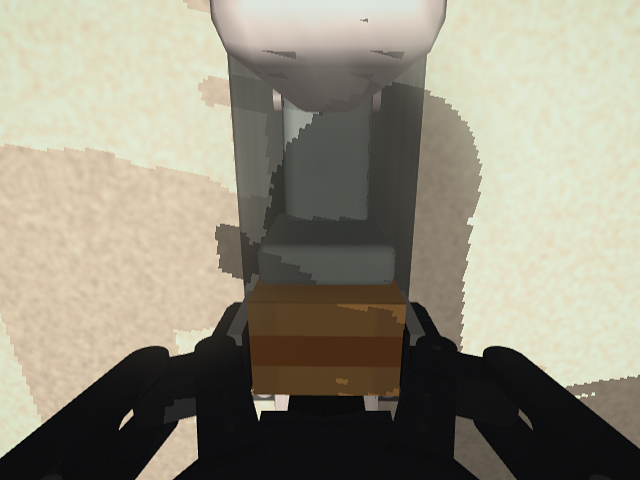

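View pics/g_side.png

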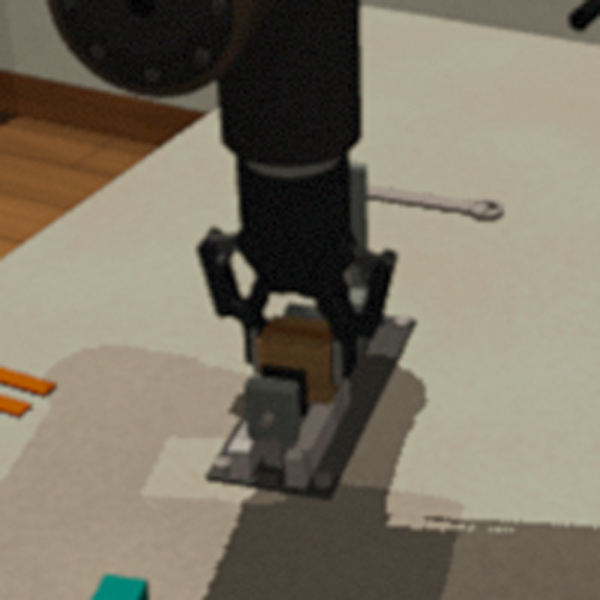

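>>> send_rows(steps=[[[0, 0, 1, 0, 0, 0, -1], [0, 0, 1.5, 0, 0, 0, -1], [0, 0, 2, 0, 0, 0, -1], [0, 0, 2, 0, 0, 0, -1]]])

```text
clock: 8.6
tcp_pos: [0.5972, -0.0275, 0.0375]
tool_rot: [-3.14, -0.0, -1.369]
wrist_force: [-4.1, 1.3, 7.2]
opening: 0.0513
```

>>> send_rows(steps=[[[0, 0, -0.5, 0, 0, 0, -1], [0, 0, -0.5, 0, 0, 0, 0.5], [0, 0, -0.5, 0, 0, 0, 0.6], [0, 0, -0.5, 0, 0, 0, 0.7], [0, 0, -0.5, 0, 0, 0, 0.7], [0, 0, -20, 0, 0, 0, 0.7], [0, 0, -50, 0, 0, 0, 0.7], [0, 0, -90, 0, 0, 0, 0.7], [0, 0, -120, 0, 0, 0, 0.7], [0, 0, -140, 0, 0, 0, 0.8], [0, 0, -150, 0, 0, 0, 0.8], [0, 0, -150, 0, 0, 0, 0.8]]])

```text
clock: 9.6
tcp_pos: [0.598, -0.0273, 0.1889]
tool_rot: [-3.137, -0.0, -1.369]
wrist_force: [1.0, 0.2, 0.3]
opening: 0.0772
```

Run:
```python
from h import *
s=read_state();print(s['clock'],s['tcp_pos'],np.degrees(s['tool_rot']),s['opening'],s['wrist_force'],s['qpos'])
for n in ['wrist','side']:
    im=cams.snapshot(n)
    if n=='side': im=cv2.resize(im[130:330,200:400],None,fx=3,fy=3,interpolation=cv2.INTER_CUBIC)
    cv2.imwrite(f'pics/i_{n}.png',im[:,:,::-1])
phi=np.radians(11.5); p=cl2w([0,-.088,.19],.602,-.0535,phi); print(p,cmd(p,phi-np.pi))
```

```text
9.6 [ 0.59804229 -0.02731457  0.18886043] [-1.79749379e+02 -2.85337236e-03 -7.84465517e+01] 0.07716571997871416 [0.99727004 0.17197684 0.29085273] [ 2.80748259e-01  2.62469736e-01 -2.26390024e-01  4.48777902e-04
 -1.07758006e+00 -7.93140554e-02]
[ 0.61954438 -0.13973337  0.19      ] (array([114.7,  -0.3,  -4.7]), array([ 6.000e-02, -1.000e-02,  9.003e+01]))
```

View pics/i_wrist.png

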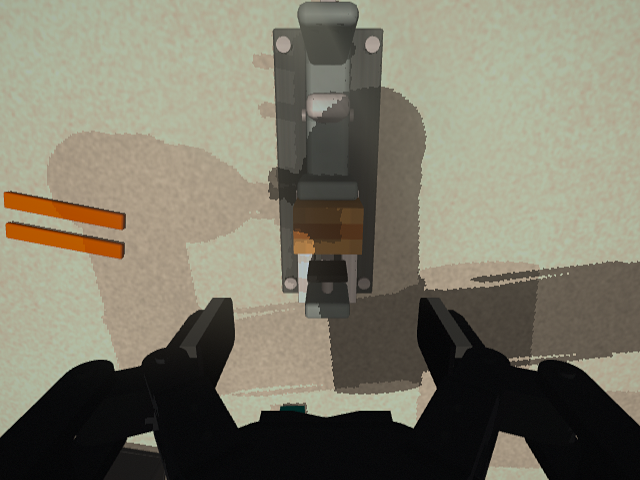

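View pics/i_side.png

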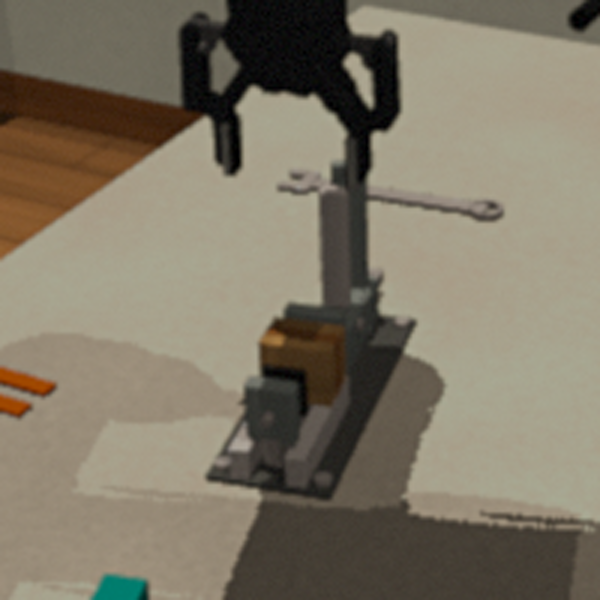

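>>> send_rows(steps=[[[0, 1, -10, 0, 0, 7, 1], [20, 1, -10, 0, 0, 14, 1], [40, 1, -10, 0, 0, 21, 1], [60, 1, -10, 0, 0, 28, 1], [80, 1, -10, 0, 0, 35, 1], [100, 1, -10, 0, 0, 42, 1], [114, 1, -10, 0, 0, 49, 1], [114, 1, -10, 0, 0, 56, 1], [114, 1, -10, 0, 0, 63, 1], [114, 1, -10, 0, 0, 70, 1], [114, 1, -10, 0, 0, 77, 1], [114, 1, -10, 0, 0, 84, 1], [114, 1, -10, 0, 0, 90, 1], [114, 1, -10, 0, 0, 90, 1], [114, 1, -10, 0, 0, 90, 1]]])

```text
clock: 10.95
tcp_pos: [0.6179, -0.1393, 0.1943]
tool_rot: [3.141, -0.003, -2.937]
wrist_force: [0.5, -0.2, 0.9]
opening: 0.0852
```

Run:
```python
from h import *
s=read_state();print(s['clock'],s['tcp_pos'],np.degrees(s['tool_rot']),s['opening'],s['wrist_force'],s['qpos'])
c=cams.calibration('wrist');im=cams.snapshot('wrist');cv2.imwrite(f'pics/j.png',im[:,:,::-1]);np.save('j.npy',np.r_[c['pose'].ravel(),c['cx'],c['cy'],c['vertical_fov']])
```

```text
10.95 [ 0.61792788 -0.139348    0.19430979] [ 1.79961981e+02 -1.70513489e-01 -1.68275240e+02] 0.08517077297110766 [ 0.51847536 -0.22656775  0.86687697] [ 8.56299603e-02  3.17705738e-01 -1.34633869e-01 -3.39203647e-04
 -1.12149050e+00 -1.45164381e+00]
```

View pics/j.png

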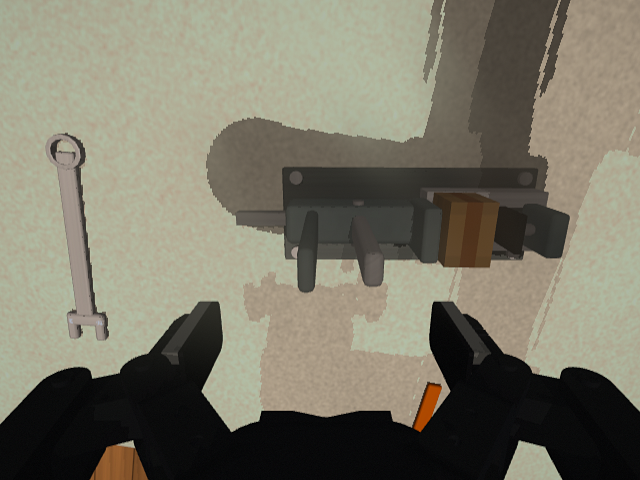

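Run:
```python
from h import *
c=loadcal('j.npy'); s=read_state()
R0=R.from_euler('xyz',s['tool_rot'])
for n,uv,z in [('handle outer',(298,280),.15),('handle inner',(316,280),.15),('handle tip far',(307,291),.15),('trig in',(363,278),.148),('trig out',(384,278),.148),('trig far',(373,287),.148),('fixed face',(441,235),.078)]:
    p=at_z(c,uv,z); print(n,np.round(R0.inv().apply(p-s['tcp_pos'])*1000,1))
```

```text
handle outer [ -5.8 -14.7  44.7]
handle inner [-5.8 -4.5 44.7]
handle tip far [-12.6  -9.7  44.7]
trig in [-5.4 22.4 46.7]
trig out [-5.4 34.5 46.8]
trig far [-11.   28.4  46.7]
fixed face [-1.000e-01  8.840e+01  1.168e+02]
```

>>> send_rows(steps=[[[0, 0, 30, 0, 0, 0, 1], [0, 0, 60, 0, 0, 0, 1], [0, 0, 85, 0, 0, 0, 1], [0, 0, 92, 0, 0, 0, 1], [0, 0, 92, 0, 0, 0, 1], [0, 0, 92, 0, 0, 0, 1]]], squeeze=30)

```text
clock: 11.5
tcp_pos: [0.6191, -0.1395, 0.1048]
tool_rot: [-3.141, -0.0, -2.938]
wrist_force: [0.3, -0.2, 0.8]
opening: 0.0855
```

```bash
cat > look.py <<'E'
from h import *
import sys
n=sys.argv[1]
s=read_state();print(s['clock'],s['tcp_pos'],np.degrees(s['tool_rot']),s['opening'],s['wrist_force'])
c=cams.calibration('wrist');im=cams.snapshot('wrist');cv2.imwrite(f'pics/{n}.png',im[:,:,::-1]);np.save(f'{n}.npy',np.r_[c['pose'].ravel(),c['cx'],c['cy'],c['vertical_fov']])
E
python3 look.py k0
```

```text
11.5 [ 0.61909576 -0.13951845  0.10478885] [-1.79971823e+02 -1.22812985e-02 -1.68361014e+02] 0.08546605562955852 [ 0.3172064  -0.16724532  0.78065521]
```

View pics/k0.png

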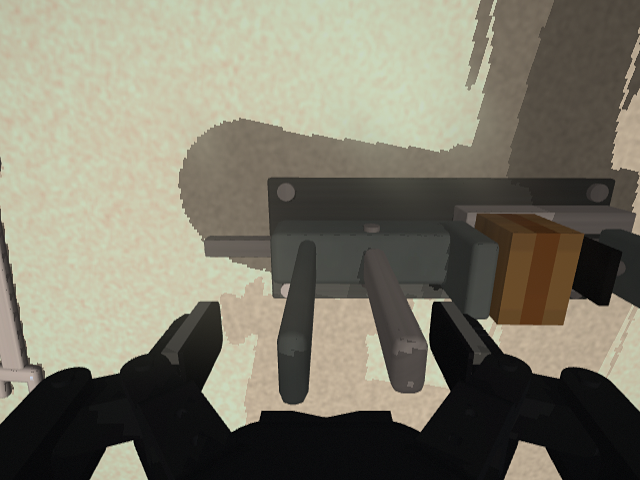

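>>> send_rows(steps=[[[0, 0, 0, 0, 0, 0, -1], [0, 0, 0, 0, 0, 0, -1], [0, 0, 0, 0, 0, 0, -1], [0, 0, 0, 0, 0, 0, -1], [0, 0, 0, 0, 0, 0, -1], [0, 0, 0, 0, 0, 0, -1], [0, 0, 0, 0, 0, 0, -1], [0, 0, 0, 0, 0, 0, -1], [0, 0, 0, 0, 0, 0, -1], [0, 0, 0, 0, 0, 0, -1]]])

```text
clock: 12.38
tcp_pos: [0.6198, -0.1386, 0.1066]
tool_rot: [3.141, 0.004, -2.94]
wrist_force: [-1.2, 4.9, 9.7]
opening: 0.0334
```

```bash
python3 look.py k1
```

```text
12.3833 [ 0.61979641 -0.13861747  0.10662582] [ 179.99136973    0.20743253 -168.42729275] 0.03339727644313784 [-1.23427795  4.85584108  9.65059244]
```

View pics/k1.png

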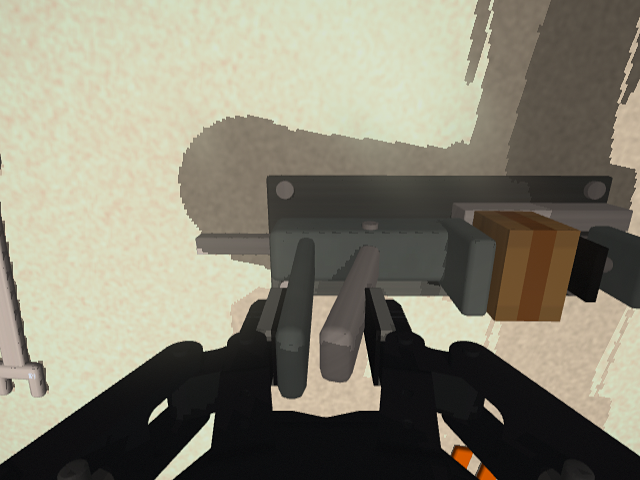

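```bash
cat > zoom.py <<'E'
import cv2,sys
for n in sys.argv[1:]:
    im=cv2.imread(f'pics/{n}.png')[200:340,440:640]
    cv2.imwrite(f'pics/{n}_z.png',cv2.convertScaleAbs(cv2.resize(im,None,fx=4,fy=4,interpolation=cv2.INTER_CUBIC),alpha=2,beta=20))
E
python3 zoom.py k0 k1
```

```text
(no output)
```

View pics/k0_z.png

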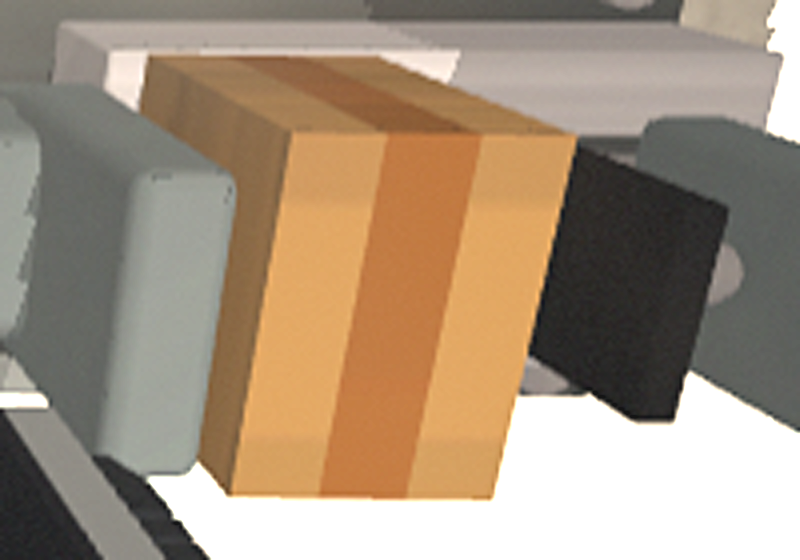

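View pics/k1_z.png

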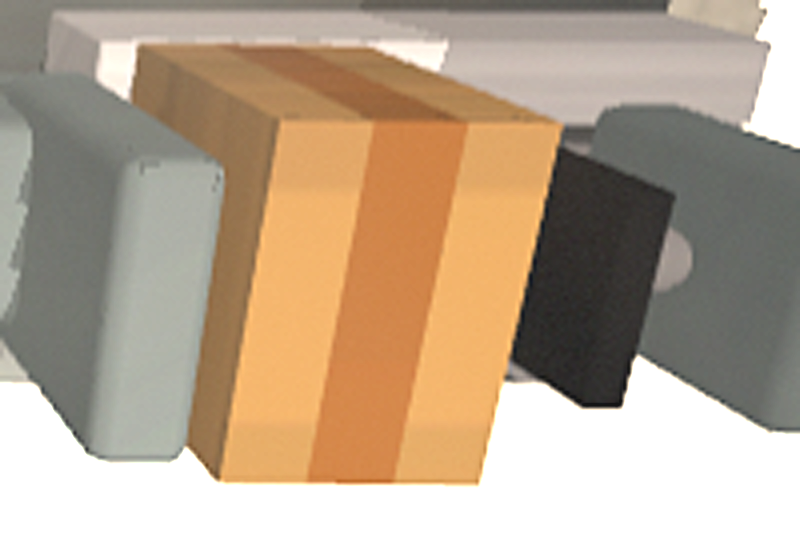

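```bash
cat > meas.py <<'E'
from h import *
def m(n,F,P,Q=None):
    c=loadcal(n+'.npy'); phi=np.radians(11.5); e=np.array([-np.sin(phi),np.cos(phi)])
    g=lambda uv,z:(at_z(c,np.array(uv)/4+[440,200]-.375,z)[:2]@e)*1000
    f=g(F,.078); p=g(P,.072)-f; print(n,'fixed abs',round(f,1),'padback-fixed',round(p,1),'=> face',round(p-6,1),end=' ')
    if Q is not None:
        q=g(Q,.077)-f; print('post front',round(q,1),'pad press',round(22-(q-(p-6)),1))
    print()
E
python3 - <<'E'
from meas import *
m('k0',(235,185),(728,207)); m('k1',(222,170),(675,195))
E
```

```text
k0 fixed abs -172.9 padback-fixed 67.6 => face 61.6 
k1 fixed abs -173.1 padback-fixed 62.9 => face 56.9
```

>>> send_rows(steps=[[[0, 0, 0, 0, 0, 0, 1], [0, 0, 0, 0, 0, 0, 1], [0, 0, 0, 0, 0, 0, 1], [0, 0, 0, 0, 0, 0, 1], [0, 0, 0, 0, 0, 0, 1], [0, 0, 0, 0, 0, 0, 1], [0, 0, 0, 0, 0, 0, 1], [0, 0, 0, 0, 0, 0, -1], [0, 0, 0, 0, 0, 0, -1], [0, 0, 0, 0, 0, 0, -1], [0, 0, 0, 0, 0, 0, -1], [0, 0, 0, 0, 0, 0, -1], [0, 0, 0, 0, 0, 0, -1], [0, 0, 0, 0, 0, 0, -1], [0, 0, 0, 0, 0, 0, -1], [0, 0, 0, 0, 0, 0, -1], [0, 0, 0, 0, 0, 0, -1]]])

```text
clock: 13.85
tcp_pos: [0.6193, -0.1386, 0.1057]
tool_rot: [3.141, 0.002, -2.94]
wrist_force: [-2.4, 5.1, 9.1]
opening: 0.0336
```

```bash
python3 look.py k2; python3 zoom.py k2
```

```text
13.85 [ 0.61928733 -0.13859579  0.10571679] [ 1.79975407e+02  1.15347966e-01 -1.68432805e+02] 0.03362120419607223 [-2.44312362  5.14622079  9.08676227]
```

View pics/k2_z.png

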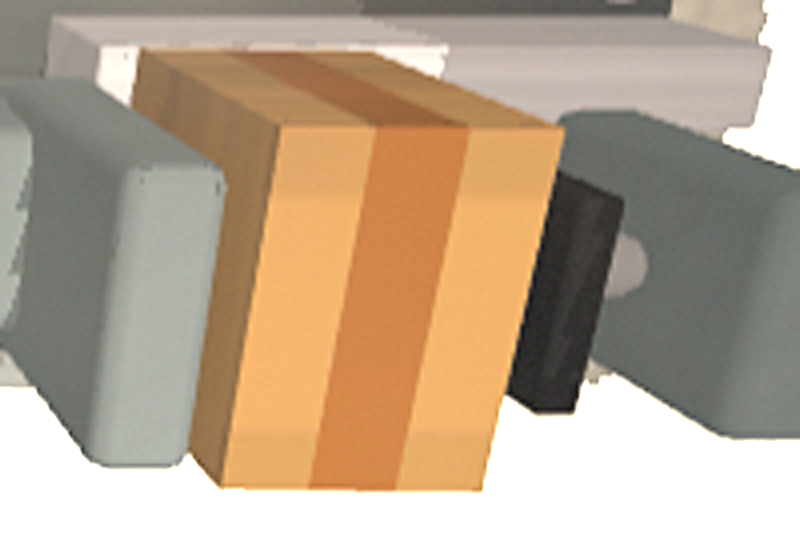

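Run:
```python
from meas import *
m('k2',(224,178),(624,203),(783,185))
```

```text
k2 fixed abs -173.0 padback-fixed 55.8 => face 49.8 post front 71.4 pad press 0.4
```

>>> send_rows(steps=[[[0, 0, 0, 0, 0, 0, 1], [0, 0, 0, 0, 0, 0, 1], [0, 0, 0, 0, 0, 0, 1], [0, 0, 0, 0, 0, 0, 1], [0, 0, 0, 0, 0, 0, 1], [0, 0, 0, 0, 0, 0, 1], [0, 0, 0, 0, 0, 0, 1], [0, 0, 0, 0, 0, 0, -1], [0, 0, 0, 0, 0, 0, -1], [0, 0, 0, 0, 0, 0, -1], [0, 0, 0, 0, 0, 0, -1], [0, 0, 0, 0, 0, 0, -1], [0, 0, 0, 0, 0, 0, -1], [0, 0, 0, 0, 0, 0, -1], [0, 0, 0, 0, 0, 0, -1], [0, 0, 0, 0, 0, 0, -1], [0, 0, 0, 0, 0, 0, -1]]])

```text
clock: 15.32
tcp_pos: [0.6193, -0.1386, 0.1057]
tool_rot: [3.141, 0.002, -2.94]
wrist_force: [-1.8, 4.4, 9.3]
opening: 0.0337
```

```bash
python3 look.py k3; python3 zoom.py k3
```

```text
15.3167 [ 0.61929623 -0.13858844  0.10570042] [ 1.79974133e+02  1.18091339e-01 -1.68440864e+02] 0.03369828877601416 [-1.77835382  4.39599997  9.3162879 ]
```

View pics/k3_z.png

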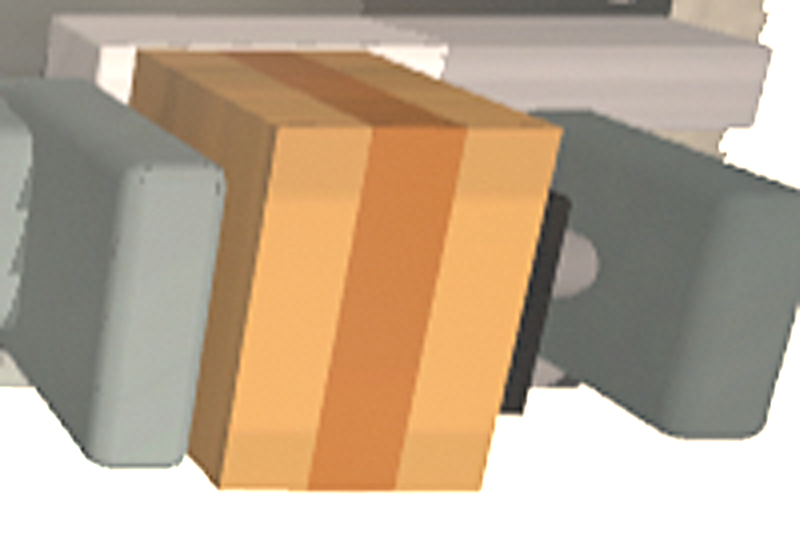

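Run:
```python
from meas import *
m('k3',(224,178),(571,202),(722,195))
```

```text
k3 fixed abs -173.0 padback-fixed 48.8 => face 42.8 post front 64.0 pad press 0.9
```

>>> send_rows(steps=[[[0, 0, 0, 0, 0, 0, 1], [0, 0, 0, 0, 0, 0, 1], [0, 0, 0, 0, 0, 0, 1], [0, 0, 0, 0, 0, 0, 1], [0, 0, 0, 0, 0, 0, 1], [0, 0, 0, 0, 0, 0, 1], [0, 0, 0, 0, 0, 0, 1], [0, 0, 0, 0, 0, 0, -1], [0, 0, 0, 0, 0, 0, -1], [0, 0, 0, 0, 0, 0, -1], [0, 0, 0, 0, 0, 0, -1], [0, 0, 0, 0, 0, 0, -1], [0, 0, 0, 0, 0, 0, -1], [0, 0, 0, 0, 0, 0, -1], [0, 0, 0, 0, 0, 0, -1], [0, 0, 0, 0, 0, 0, -1], [0, 0, 0, 0, 0, 0, -1]]])

```text
clock: 16.78
tcp_pos: [0.6193, -0.1386, 0.1057]
tool_rot: [3.141, 0.002, -2.94]
wrist_force: [-2.5, 4.4, 9.2]
opening: 0.0335
```

```bash
python3 look.py k4; python3 zoom.py k4
```

```text
16.7833 [ 0.61929052 -0.13857191  0.10571324] [ 1.79973123e+02  1.18408459e-01 -1.68435005e+02] 0.03348878097699537 [-2.49186524  4.41966745  9.19091556]
```

View pics/k4_z.png

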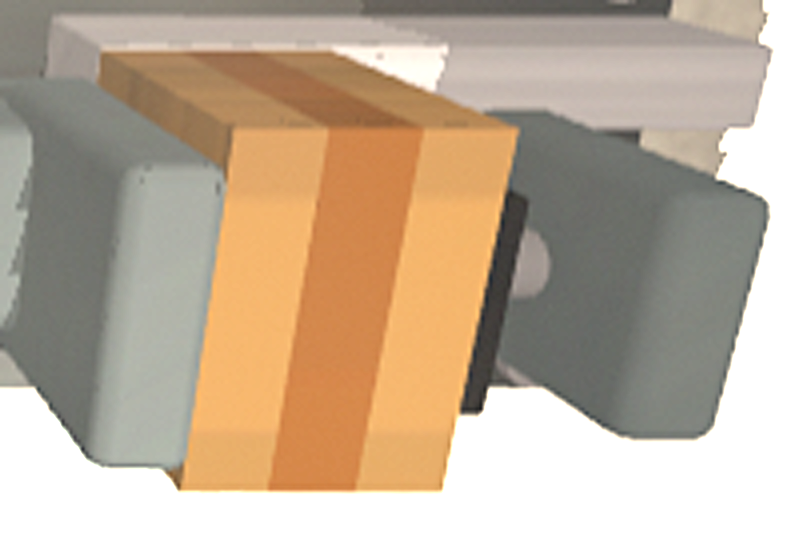

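Run:
```python
from meas import *
m('k4',(224,178),(528,201),(670,195))
```

```text
k4 fixed abs -173.0 padback-fixed 43.2 => face 37.2 post front 57.4 pad press 1.8
```

>>> send_rows(steps=[[[0, 0, 0, 0, 0, 0, 1], [0, 0, 0, 0, 0, 0, 1], [0, 0, 0, 0, 0, 0, 1], [0, 0, 0, 0, 0, 0, 1], [0, 0, 0, 0, 0, 0, 1], [0, 0, 0, 0, 0, 0, 1], [0, 0, 0, 0, 0, 0, 1], [0, 0, 0, 0, 0, 0, -1], [0, 0, 0, 0, 0, 0, -1], [0, 0, 0, 0, 0, 0, -1], [0, 0, 0, 0, 0, 0, -1], [0, 0, 0, 0, 0, 0, -1], [0, 0, 0, 0, 0, 0, -1], [0, 0, 0, 0, 0, 0, -1], [0, 0, 0, 0, 0, 0, -1], [0, 0, 0, 0, 0, 0, -1], [0, 0, 0, 0, 0, 0, -1]]])

```text
clock: 18.25
tcp_pos: [0.6193, -0.1386, 0.1058]
tool_rot: [3.141, 0.002, -2.94]
wrist_force: [-2.6, 5.6, 9.6]
opening: 0.0337
```

```bash
python3 look.py k5; python3 zoom.py k5
```

```text
18.25 [ 0.6193246  -0.13857478  0.10582497] [ 1.79978523e+02  1.21729059e-01 -1.68433356e+02] 0.03373153999874093 [-2.60844216  5.62701665  9.56404948]
```

View pics/k5_z.png

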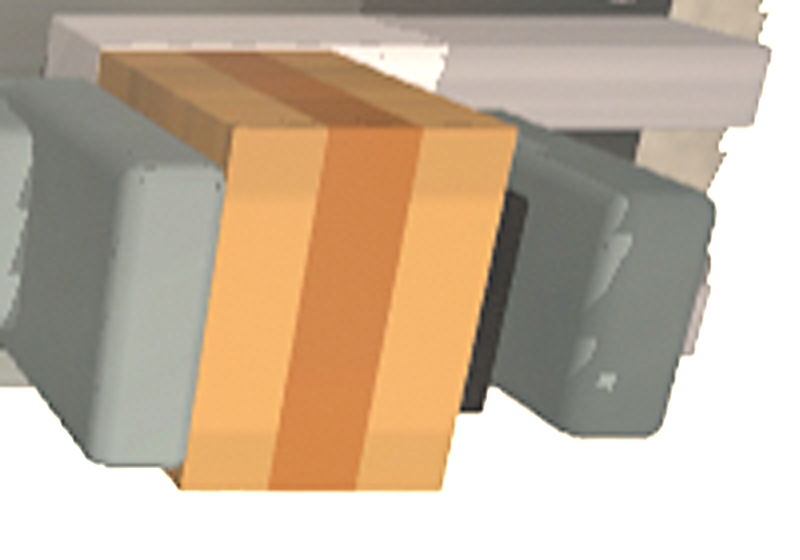

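Run:
```python
from meas import *
m('k5',(224,178),(528,201),(620,195))
m('k4',(224,178),(528,201),(768-16,203)); m('k5',(224,178),(528,201),(714-16,203)) 
s=read_state(); print(s['clock'])
im=cams.snapshot('side'); cv2.imwrite('pics/l.png',cv2.resize(im[130:330,200:400],None,fx=3,fy=3,interpolation=cv2.INTER_CUBIC)[:,:,::-1])
for t in ['jar','wrench']: print(t,[np.round(d['location'],3) for d in models.place_of('side',t)])
```

```text
k5 fixed abs -173.0 padback-fixed 43.2 => face 37.2 post front 51.1 pad press 8.1

k4 fixed abs -173.0 padback-fixed 43.2 => face 37.2 post front 68.0 pad press -8.9

k5 fixed abs -173.0 padback-fixed 43.2 => face 37.2 post front 61.2 pad press -2.0

18.3
jar [array([ 0.416, -0.395,  0.003]), array([ 0.599, -0.052,  0.004])]
wrench [array([ 0.696, -0.37 , -0.006]), array([ 0.415, -0.395,  0.001])]
```

View pics/l.png

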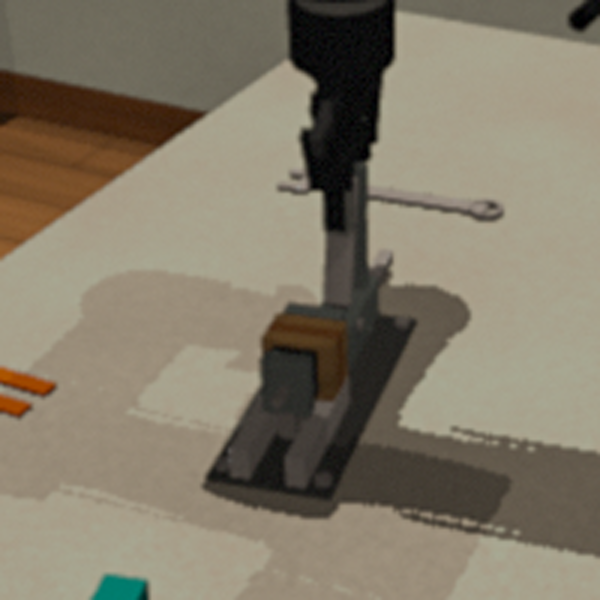

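View pics/k5.png

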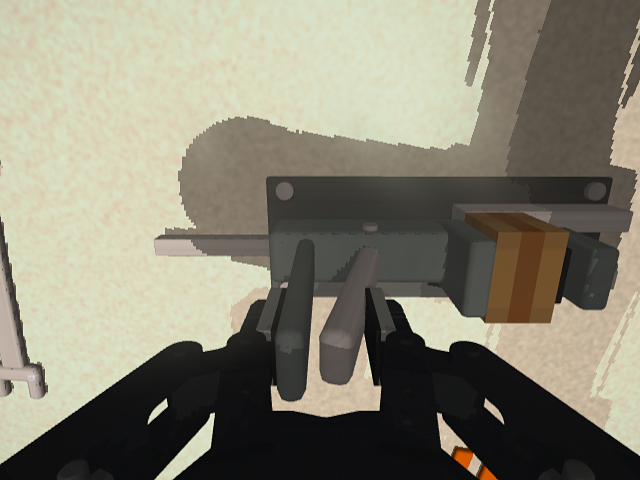

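Run:
```python
from h import *
print(ticket.close_job())
```

```text
the job is handed in; nothing more can be done
None
```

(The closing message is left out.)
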